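Pair toner cartridges with their colour cases, stow them and bolt the drawer

TASK

Put every toner cartridge on the table into the storage case of its own colour, and stand each filled case flat in the drawer of the toner cabinet, which stands ajar and must be pulled out first. Then push the drawer fully shut, and only after that slide the bolt on the cabinet fully home into its keeper. Leave the mug, the stapler and the tape dispenser where they are.

Things in the scene. Friction and masses are not known exactly. Their poses are not given: they have to be found in the camera images.
- toner_cyan: toner cartridge: black block 82 (x) x 42 (y) x 36 mm high with a cyan grip rib on top, 60 (x) x 14 (y) x 26 mm (so 62 mm overall), cyan stripes; 0.25 kg. Origin: centre of the underside; z up, x along its length. May be absent.
- case_cyan: cyan open-topped storage case, outside 100 (x) x 60 (y) x 40 mm high, walls and floor 3 mm, 0.15 kg; a toner drops in with about 6 mm to spare on each side, its grip rib standing clear of the rim. Origin: centre of the underside; z up, x along its length. Always present.
- toner_magenta: toner cartridge: black block 82 (x) x 42 (y) x 36 mm high with a magenta grip rib on top, 60 (x) x 14 (y) x 26 mm (so 62 mm overall), magenta stripes; 0.25 kg. Origin: centre of the underside; z up, x along its length. May be absent.
- case_magenta: magenta open-topped storage case, outside 100 (x) x 60 (y) x 40 mm high, walls and floor 3 mm, 0.15 kg; a toner drops in with about 6 mm to spare on each side, its grip rib standing clear of the rim. Origin: centre of the underside; z up, x along its length. Always present.
- toner_yellow: toner cartridge: black block 82 (x) x 42 (y) x 36 mm high with a yellow grip rib on top, 60 (x) x 14 (y) x 26 mm (so 62 mm overall), yellow stripes; 0.25 kg. Origin: centre of the underside; z up, x along its length. May be absent.
- case_yellow: yellow open-topped storage case, outside 100 (x) x 60 (y) x 40 mm high, walls and floor 3 mm, 0.15 kg; a toner drops in with about 6 mm to spare on each side, its grip rib standing clear of the rim. Origin: centre of the underside; z up, x along its length. Always present.
- cabinet: low fixed toner cabinet, 180 (x) x 380 (y) x 106 mm high, cream top, dark sides; its front (-x side, at x = -90 mm) faces the robot and is where the drawer comes out. Origin: centre of the underside; z up.
- drawer (a joint): travel of the cabinet's drawer in m: 0 = fully shut, 0.16 = fully out towards the cabinet's -x.
- drawer_floor (a point): centre of the top of the drawer's floor, moves with the drawer, axes as the cabinet's. The inside is 144 (x) x 300 (y) mm; side and back walls 45 mm high; front panel 12 mm thick, its top 102 mm above the table. The floor is 14 mm above the table. The cabinet's opening clears 82 mm above the drawer floor.
- drawer_tab (a point): top centre of the drawer's pull, an upright green tab 10 (x) x 70 (y) mm, rising 40 mm above the middle of the front panel; its top is 142 mm above the table. Moves with the drawer, axes as the cabinet's.
- bolt (a joint): travel of the brass barrel bolt on the cabinet top in m: 0 = fully withdrawn, 0.044 = fully shot; it slides towards the cabinet's -y. With the drawer shut, its tip then passes through the steel keeper loop that the drawer's front panel carries at its -y end.
- bolt_knob (a point): top centre of the bolt's orange knob, an upright square post 14 x 14 mm standing 42 mm above the bolt's two steel guides (guides' top 134 mm above the table, knob's top 176 mm). Moves with the bolt, axes as the cabinet's.
- mug: white mug, 80 mm across, 92 mm high; bystander. Origin: centre of the underside.
- stapler: red and black stapler 130 x 36 x 48 mm; bystander. Origin: centre of the underside.
- tape: black tape dispenser 140 x 55 x 82 mm; bystander. Origin: centre of the underside.
Not all that is in view belongs to the job. Leave any blue look-alike of the case_yellow alone.

How it is judged:
On the way, in this order (a step that is already met when the one before it is completed fails the run):
1. every toner present sits upright in the case of its own colour, flat in the drawer (x of toner_cyan in the frame of case_cyan between -0.015 and 0.015 m and y of toner_cyan in the frame of case_cyan between -0.015 and 0.015 m and z of toner_cyan in the frame of case_cyan between -0.011 and 0.011 m and angle between each of toner_cyan, toner_magenta, toner_yellow's own z axis and vertical below 0.12 rad and x of toner_cyan in the frame of drawer_floor between -0.07 and 0.07 m and y of toner_cyan in the frame of drawer_floor between -0.15 and 0.15 m and z of toner_cyan in the frame of drawer_floor between -0.013 and 0.013 m and x of toner_magenta in the frame of case_magenta between -0.015 and 0.015 m and y of toner_magenta in the frame of case_magenta between -0.015 and 0.015 m and z of toner_magenta in the frame of case_magenta between -0.011 and 0.011 m and x of toner_magenta in the frame of drawer_floor between -0.07 and 0.07 m and y of toner_magenta in the frame of drawer_floor between -0.15 and 0.15 m and z of toner_magenta in the frame of drawer_floor between -0.013 and 0.013 m and x of toner_yellow in the frame of case_yellow between -0.015 and 0.015 m and y of toner_yellow in the frame of case_yellow between -0.015 and 0.015 m and z of toner_yellow in the frame of case_yellow between -0.011 and 0.011 m and x of toner_yellow in the frame of drawer_floor between -0.07 and 0.07 m and y of toner_yellow in the frame of drawer_floor between -0.15 and 0.15 m and z of toner_yellow in the frame of drawer_floor between -0.013 and 0.013 m), for 0.2 s.
2. the drawer is fully shut (value of joint drawer below 0.006 m), for 0.2 s.
3. the bolt is fully home (value of joint bolt above 0.038 m), for 0.2 s.
At the end, for the whole second after the job is handed in: Every toner present is upright (within 0.12 rad) and fully down in the case of its own colour (within 15 mm of its centre, underside under 11 mm above the case's), that case flat on the drawer's floor, all at rest; the drawer is within 6 mm of shut and the bolt within 6 mm of its full travel (all of step 1 and value of joint drawer below 0.006 m and value of joint bolt above 0.038 m and linear speed of each of toner_cyan, toner_magenta, toner_yellow below 0.02 m/s); the robot touches nothing.
It fails at once if the mug is shifted by more than 5 cm or knocked over (distance of mug from where it was at the start of the episode above 0.05 m or angle between mug's own z axis and vertical above 0.5 rad).
It fails at once if the stapler is shifted by more than 5 cm or knocked over (distance of stapler from where it was at the start of the episode above 0.05 m or angle between stapler's own z axis and vertical above 0.5 rad).
It fails at once if the tape is shifted by more than 5 cm or knocked over (distance of tape from where it was at the start of the episode above 0.05 m or angle between tape's own z axis and vertical above 0.5 rad).
Of toner_cyan, toner_magenta, toner_yellow only 2 to 3 are there at a start; the rules pass over those that are not, and their reading is None.
At some moment in a run one of toner_cyan, toner_magenta, toner_yellow, case_cyan, case_magenta, case_yellow may be knocked a few centimetres aside while the robot is not near it.
It also fails if it takes over 210 s, if anything falls off the work surface, if the arm or the gripper's body presses on something with over 40 N, if the wrist force passes 120 N, or if a joint passes its speed limit or range.

ROBOT

A 6-joint arm with a two-finger parallel gripper is mounted at the origin on the work surface. World frame = base frame: x ahead of the robot, y to its left, z up, the work surface at z = 0. Lengths are in m, angles in rad, forces in N, time in s.
With the tool pointing down it reaches from about 0.25 to 0.8 m from the base axis. Payload 8.5 kg.
Tool frame: the origin (TCP) lies between the finger pads; the fingertips stand 22 mm ahead of it and the grasp point (between the pads) lies 3 mm ahead of it; z points along the fingers, y is the line along which they close (so a half turn about z gives the same grasp; the last joint's range is limited). The gripper opens to 85 mm and grips with 20 to 120 N. Pads are 22 mm wide; open, the fingers measure 114 mm over their backs; the gripper's body (76 mm by 85 mm) begins 54 mm behind the grasp point. The pads swing forward as they close: fully open they stand 13 mm farther back than shut.
Start: joints at [-1.132, 0.238, -0.013, 1.319, 0, 1.571], TCP at [0.223, -0.475, 0.253] pointing down, gripper open.
Joint ranges: [-2.66, 2.66], [-1.03, 1.9], [-1.14, 1.46], [-1.82, 2.27], [-1.45, 1.34], [-3.14, 3.14]. Speed limits (rad/s): [2.22, 2.22, 2.79, 3.14, 3.14, 3.14].

INTERFACE

Orientations are given as a rotation vector (axis times angle).
In Python, from cell import env gives the robot as it stands.
- The arm moves only by the shell command python3 -m handwheel 'ROWS' [OPENING] [FORCE]. ROWS is JSON, a list of rows, each a list of 4 numbers: the shift along the world's x, y, z in m, then the turn about the world's z in rad. In form: [[tx, ty, tz, roll], ...]. A call has exactly 5 rows; each row shifts and turns the commanded pose from where the row before left it; what a row does not reach is not made up. A row lasts 1/12 s, in which the tool goes at most 41.7 mm and 7.16 degrees, less where a joint would pass 70% of its speed; a pose out of reach is approached as far as the arm can. A call with a gripper value outside its range is refused whole. OPENING is the opening, from -1 (shut) to 1 (fully open), set as the call begins (- or left out, the last holds). The fingers move at their own pace and stop on an object; FORCE is the grip in N (left out, the last holds). Time passes only in rows, so rows that do not move let the fingers close, or fill a call up. It gives the time, the measured TCP pose, the force, the opening and the grip force at its end, in the units of the state.
- env.sense(): the state, without advancing time (a new reading comes with each control period).
- env.camera(name): name is "scene" or "side" or "wrist"; returns a dict with "color" (480x640x3 uint8, red, green, blue), "z_map" (480x640 float32, m along the optical axis (not along the pixel's ray), 0 where there is no reading), "K" (3x3 intrinsics, pixels), "rvec" (rotation vector, rad) and "tvec" (3), from world to camera coordinates, as OpenCV has them. Camera axes: x right, y down, z forward; pixel columns grow to the right and rows downward; lengths in m; the calibration is good to about 2 mm. A picture is of the moment at which its call begins.
- env.sign_off(): hands the job in; it is judged then, once.
The state is a dict: "t": time; "joints": joint angles; "joint_vel": joint speeds; "joint_torque": joint torques, N m; "eef_pos": TCP position; "eef_rot": TCP orientation; "contact_force": force on the tool from outside, world axes, zero at the start; "moment": the same for the moment, N m; "opening": finger opening in m; "finger_force": force on a finger pad.
Only numpy, scipy, OpenCV 4.12 (cv2) and the standard library are available. Lean on these libraries where they do the work, as an engineer would, in place of code of your own. Each camera call takes 0.05 s, during which the arm holds its last target. There are 200 camera calls.

## Working session

There is one attempt and no reset: what is moved stays moved. The work goes in short steps, Python scripts to look and compute and a shell command to move; the robot and the scene stay as the last step left them, time stands still between calls to the robot, and variables do not carry over. Pictures are saved under pics/ and viewed, at most 14 in all, crops included, and the job is handed in when it is done.

```bash
ls; mkdir -p pics; cat > h.py <<'E'
import numpy as np, cv2
from cell import env
def cloud(c):
    z=c["z_map"]; K=c["K"]; v,u=np.mgrid[:480,:640]
    P=np.stack([(u-K[0,2])/K[0,0]*z,(v-K[1,2])/K[1,1]*z,z],-1)
    R=cv2.Rodrigues(np.array(c["rvec"],float))[0]
    W=(P-np.array(c["tvec"]).reshape(3))@R
    W[z==0]=np.nan
    return W
def save(c,n): cv2.imwrite(f"pics/{n}.png",c["color"][...,::-1])
E
python3 - <<'E'
from h import *
s=env.sense(); print(s)
for n in("scene","side"):
    c=env.camera(n); save(c,n+"0"); np.savez("/tmp/"+n,W=cloud(c),color=c["color"])
    R=cv2.Rodrigues(np.array(c["rvec"],float))[0]; print(n,-R.T@np.array(c["tvec"]).reshape(3))
E
```

```text
pics
{'t': 0.0, 'joints': array([-1.13199814e+00,  2.38798254e-01, -1.42496814e-02,  1.31922332e+00,
       -3.01764026e-05,  1.57081250e+00]), 'joint_vel': array([ 0.00224533,  0.00166119,  0.00106839, -0.00015582, -0.00034223,
        0.0006686 ]), 'joint_torque': array([ 1.43967940e-03, -5.38777685e+01,  3.46437764e+01,  1.85804965e-02,
       -4.34394622e-05,  5.17868500e-06]), 'eef_pos': array([ 0.22287335, -0.47491281,  0.25267023]), 'eef_rot': array([-3.06489050e+00, -6.83409512e-01,  5.50271518e-04]), 'contact_force': array([-0.52528813, -0.26364885,  0.01310008]), 'moment': array([-0.01818822, -0.01022104, -0.01202536]), 'finger_force': 0.0, 'opening': 0.08554927299655955}
scene [ 1.35427    -0.07468979  1.1833475 ]
side [-0.01894789  0.7944038   0.87825854]
```

View pics/scene0.png

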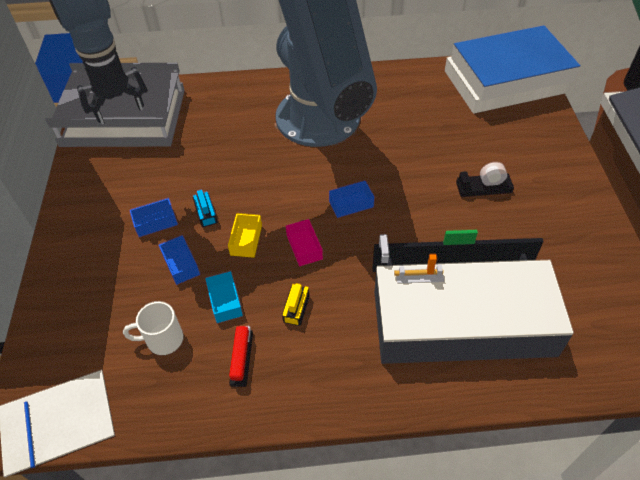

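View pics/side0.png

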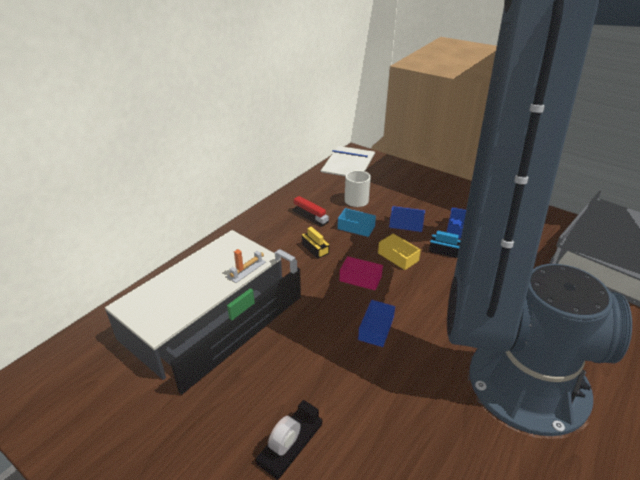

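The scene view shows the cyan toner (205,208), yellow toner (296,303), cyan case (224,297), yellow case (245,236), an inverted magenta case (305,242) with no magenta toner in sight, blue decoys, and the cabinet (470,300) with its drawer ajar, tab (460,237) and knob (432,264).

```bash
cat >> h.py <<'E'
HUE=dict(cyan=(90,104),yellow=(22,34),magenta=(155,172),green=(50,75),orange=(8,16))
def mask(col,n,smin=120,vmin=70):
    hsv=cv2.cvtColor(col,cv2.COLOR_RGB2HSV); a,b=HUE[n]
    return (hsv[...,0]>=a)&(hsv[...,0]<=b)&(hsv[...,1]>smin)&(hsv[...,2]>vmin)
def rect(p):  # centre, long side angle (deg), sizes
    (x,y),(w,h),a=cv2.minAreaRect((p*1000).astype(np.float32))
    if w<h: w,h,a=h,w,a+90
    return np.round([x/1000,y/1000,((a+90)%180)-90,w,h],3)
def blobs(col,W,n,area=25,box=(0.05,1,-.6,.6)):
    m=mask(col,n)&np.isfinite(W[...,2])&(W[...,0]>box[0])&(W[...,0]<box[1])&(W[...,1]>box[2])&(W[...,1]<box[3])&(W[...,2]>.004)
    k,l,st,ce=cv2.connectedComponentsWithStats(m.astype(np.uint8))
    for i in range(1,k):
        if st[i,4]<area: continue
        P=W[l==i]; zt=np.percentile(P[:,2],97); T=P[P[:,2]>zt-.006]
        print(n,"px",ce[i].astype(int),st[i,4],"ztop",zt.round(3),"all",rect(P),"top",rect(T))
E
python3 - <<'E'
from h import *
for n in("scene","side"):
    d=np.load(f"/tmp/{n}.npz"); print(n)
    for c in HUE: blobs(d["color"],d["W"],c)
    W=d["W"]; col=d["color"].astype(int)
    m=(col.min(-1)>150)&(abs(W[...,2]-.106)<.006)&(W[...,0]>.3)
    P=W[m]; print("cabtop",rect(P),P[:,2].mean(),m.sum())
    m=(abs(W[...,2]-.1)<.006)&(W[...,0]>.3)&(col.max(-1)<80)
    P=W[m]; print("front top",rect(P),m.sum())
for n in["wrist"]:
    pass
E
```

```text
sceneTraceback (most recent call last):
  File "<stdin>", line 4, in <module>
  File "h.py", line 25, in blobs
    print(n,"px",ce[i].astype(int),st[i,4],"ztop",zt.round(3),"all",rect(P),"top",rect(T))
                                                                    ~~~~^^^
  File "h.py", line 16, in rect
    (x,y),(w,h),a=cv2.minAreaRect((p*1000).astype(np.float32))
                  ~~~~~~~~~~~~~~~^^^^^^^^^^^^^^^^^^^^^^^^^^^^^
cv2.error: OpenCV(4.12.0) /io/opencv/modules/imgproc/src/convhull.cpp:143: error: (-215:Assertion failed) total >= 0 && (depth == CV_32F || depth == CV_32S) in function 'convexHull'
```

```bash
sed -i 's/(p\*1000)/(p[:,:2]*1000)/' h.py
python3 - <<'E'
from h import *
for n in("scene","side"):
    d=np.load(f"/tmp/{n}.npz"); print(n)
    for c in HUE: blobs(d["color"],d["W"],c)
    W=d["W"]; col=d["color"].astype(int)
    m=(col.min(-1)>150)&(abs(W[...,2]-.106)<.006)&(W[...,0]>.3)
    P=W[m]; print("cabtop",rect(P),P[:,2].mean(),m.sum())
    m=(abs(W[...,2]-.1)<.006)&(W[...,0]>.3)&(col.max(-1)<80)
    P=W[m]; print("front top",rect(P),m.sum())
E
```

```text
scene
cyan px [204 206] 459 ztop 0.064 all [  0.324  -0.319  14.742 130.536  39.53 ] top [ 0.343 -0.315 15.31  60.842 14.032]
cyan px [222 296] 841 ztop 0.043 all [  0.597  -0.265  12.494 129.686  61.355] top [  0.61   -0.263  12.635 104.187  59.909]
yellow px [244 234] 874 ztop 0.042 all [  0.425  -0.21  -11.347 132.899  62.556] top [  0.437  -0.213 -11.419 106.793  61.289]
yellow px [294 303] 591 ztop 0.065 all [ 6.36000e-01 -9.70000e-02 -1.92210e+01  1.10186e+02  4.10890e+01] top [  0.647  -0.1   -18.075  60.152  14.434]
magenta px [303 241] 817 ztop 0.042 all [ 4.73000e-01 -7.10000e-02  1.50990e+01  1.07649e+02  6.17290e+01] top [ 4.73000e-01 -7.10000e-02  1.46140e+01  1.06405e+02  6.15220e+01]
green px [459 236] 436 ztop 0.145 all [ 0.571  0.273 87.158 70.571 14.698] top [ 0.571  0.274 88.595 69.496 14.44 ]
orange px [431 263] 167 ztop 0.178 all [  0.615   0.204 -21.661 103.467  19.559] top [ 0.654  0.189 -2.356 17.924 13.724]
cabtop [7.18000e-01 2.67000e-01 8.67820e+01 3.80901e+02 1.83795e+02] 0.10630554057246068 12622
front top [6.86000e-01 2.68000e-01 8.65060e+01 3.80595e+02 
[... 459 characters left out ...]
250] 821 ztop 0.042 all [  0.435  -0.211 -12.433 104.394  68.102] top [  0.435  -0.211 -11.554 101.859  66.978]
magenta px [360 272] 912 ztop 0.041 all [ 4.71000e-01 -6.90000e-02  1.49490e+01  1.01809e+02  6.90240e+01] top [ 4.71000e-01 -6.90000e-02  1.41910e+01  1.02048e+02  6.52510e+01]
green px [241 297] 81 ztop 0.144 all [ 0.566  0.276 88.065 63.5    9.251] top [ 0.566  0.277 88.065 62.574  9.247]
orange px [238 260] 125 ztop 0.177 all [ 0.649  0.192 66.566 18.534 12.551] top [ 0.651  0.194 85.899 11.989 10.02 ]
cabtop [ 9.920000e-01 -6.760000e-01 -8.965400e+01  2.279894e+03  7.398200e+02] 0.1061713359676362 9399
front top [6.77000e-01 2.70000e-01 8.67120e+01 3.81600e+02 2.35318e+02] 889
```

```bash
cat > d.py <<'E'
import sys,numpy as np
from scipy.spatial.transform import Rotation as R
from cell import env
def show():
    s=env.sense(); M=R.from_rotvec(s["eef_rot"]).as_matrix()
    print("t%.2f"%s["t"],"pos",s["eef_pos"].round(4),"psi",round(float(np.degrees(np.arctan2(M[1,0],M[0,0]))),1),"q",s["joints"].round(2),"F",s["contact_force"].round(1),"open",round(s["opening"],4),"ff",round(float(s["finger_force"]),1))
if __name__=="__main__": show()
E
for i in 1 2 3 4 5; do :; done
R1='[[0.0138,0.03,0,0.043],[0.0138,0.03,0,0.043],[0.0138,0.03,0,0.043],[0.0138,0.03,0,0.043],[0.0138,0.03,0,0.043]]'
python3 -m handwheel '[[0.0138,0.03,0,0.043],[0.0138,0.03,0,0.043],[0.0138,0.03,0,0.043],[0.0138,0.03,0,0.043],[0.0138,0.03,0,0.043]]' 1
python3 d.py
python3 - <<'E'
from h import *
d=np.load("/tmp/scene.npz"); W=d["W"]
for n,(u0,u1,v0,v1) in dict(tape=(450,520,155,200),decoy=(325,380,175,220),stapler=(225,255,320,390),mug=(120,190,300,360)).items():
    P=W[v0:v1,u0:u1].reshape(-1,3); P=P[P[:,2]>.012]; print(n,P.min(0).round(3),P.max(0).round(3),rect(P))
E
```

```text
t: 0.52
eef_pos: [0.2921, -0.3237, 0.253]
eef_rot: [-2.974, -1.011, 0.0]
contact_force: [1.0, -0.0, 0.5]
opening: 0.0855
finger_force: 0.0
t0.52 pos [ 0.2921 -0.3237  0.253 ] psi 37.5 q [-0.84  0.09 -0.2   1.28  0.    1.65] F [ 1.  -0.   0.5] open 0.0855 ff 0.0
tape [0.297 0.341 0.012] [0.361 0.483 0.089] [  0.33    0.412  86.378 142.953  62.149]
decoy [0.302 0.004 0.012] [0.39  0.115 0.047] [ 3.46000e-01  5.90000e-02 -7.58480e+01  1.03443e+02  6.78440e+01]
stapler [ 0.693 -0.249  0.012] [ 0.824 -0.202  0.055] [  0.758  -0.223  -8.745 132.44   33.725]
mug [ 0.652 -0.469  0.012] [ 0.735 -0.353  0.097] [  0.688  -0.405  66.409 106.203  80.04 ]
```

```bash

python3 -m handwheel '[[0.0138,0.03,0,0.043],[0.0138,0.03,0,0.043],[0.0138,0.03,0,0.043],[0.0138,0.03,0,0.043],[0.0138,0.03,0,0.043]]' >/dev/null
python3 -m handwheel '[[0.0138,0.03,0,0.043],[0.0138,0.03,0,0.043],[0.0138,0.03,0,0.043],[0.0138,0.03,0,0.043],[0.0138,0.03,0,0.043]]' >/dev/null
python3 -m handwheel '[[0.0138,0.03,0,0.043],[0.0138,0.03,0,0.043],[0.0138,0.03,0,0.043],[0.0138,0.03,0,0.043],[0.0138,0.03,0,0.043]]' >/dev/null
python3 -m handwheel '[[0.0138,0.03,0,0.043],[0.0138,0.03,0,0.043],[0.0138,0.03,0,0.043],[0.0138,0.03,0,0.043],[0.0138,0.03,0,0.043]]' >/dev/null
python3 -m handwheel '[[0,0,-0.03,0],[0,0,-0.03,0],[0,0,-0.03,0],[0,0,-0.015,0],[0,0,0,0]]' >/dev/null
python3 d.py
```

```text
t2.60 pos [0.5658 0.2739 0.1439] psi 86.7 q [0.45 0.47 0.05 1.16 0.   2.08] F [-0.5  0.2 -0.1] open 0.0852 ff 0.0
```

```bash

python3 -m handwheel '[[0,0,-0.01,0],[0,0,0,0],[0,0,0,0],[0,0,0,0],[0,0,0,0]]' -1 50 >/dev/null
python3 -m handwheel '[[0,0,0,0],[0,0,0,0],[0,0,0,0],[0,0,0,0],[0,0,0,0]]' >/dev/null
python3 d.py
python3 -m handwheel '[[-0.005,0.0003,0,0],[-0.01,0.0006,0,0],[-0.01,0.0006,0,0],[-0.01,0.0006,0,0],[-0.01,0.0006,0,0]]' >/dev/null
python3 d.py
python3 -m handwheel '[[-0.01,0.0006,0,0],[-0.01,0.0006,0,0],[-0.01,0.0006,0,0],[-0.01,0.0006,0,0],[-0.01,0.0006,0,0]]' >/dev/null
python3 d.py
python3 -m handwheel '[[-0.005,0.0003,0,0],[-0.005,0.0003,0,0],[0,0,0,0],[0,0,0,0],[0,0,0,0]]' >/dev/null
python3 d.py
```

```text
t3.43 pos [0.5685 0.2749 0.1393] psi 86.7 q [ 0.45  0.47  0.04  1.14 -0.    2.08] F [-0.4 -0.9  5.7] open 0.0086 ff 50.3
t3.85 pos [0.5238 0.2774 0.1393] psi 86.7 q [ 0.49  0.41 -0.06  1.1  -0.    2.12] F [ 3.2 -2.   5.4] open 0.0089 ff 50.3
t4.27 pos [0.4737 0.2801 0.1393] psi 86.7 q [ 0.53  0.34 -0.17  1.06 -0.    2.16] F [ 4.9 -4.8  6.1] open 0.0094 ff 50.4
t4.68 pos [0.4627 0.2807 0.1392] psi 86.7 q [ 0.55  0.33 -0.19  1.05 -0.    2.17] F [-2.8 -3.6  9.5] open 0.0091 ff 50.9
```

```bash

python3 -m handwheel '[[0,0,0,0],[0,0,0,0],[0,0,0,0],[0,0,0,0],[0,0,0.02,0]]' 1 >/dev/null
python3 -m handwheel '[[0,0,0.03,0],[0,0,0.03,0],[0,0,0.03,0],[-0.006,-0.03,0,-0.0626],[-0.006,-0.03,0,-0.0626]]' >/dev/null
python3 -m handwheel '[[-0.006,-0.03,0,-0.0626],[-0.006,-0.03,0,-0.0626],[-0.006,-0.03,0,-0.0626],[-0.006,-0.03,0,-0.0626],[-0.006,-0.03,0,-0.0626]]' >/dev/null
python3 -m handwheel '[[-0.006,-0.03,0,-0.0626],[-0.006,-0.03,0,-0.0626],[-0.006,-0.03,0,-0.0626],[-0.006,-0.03,0,-0.0626],[-0.006,-0.03,0,-0.0626]]' >/dev/null
python3 -m handwheel '[[-0.006,-0.03,0,-0.0626],[-0.006,-0.03,0,-0.0626],[-0.006,-0.03,0,-0.0626],[-0.006,-0.03,0,-0.0626],[-0.006,-0.03,0,-0.0626]]' >/dev/null
python3 -m handwheel '[[-0.006,-0.03,0,-0.0626],[-0.006,-0.03,0,-0.0626],[-0.006,-0.03,0,-0.0626],[0,0,0,0],[0,0,0,0]]' >/dev/null
python3 d.py
cat > look.py <<'E'
import sys
from h import *
for n in("scene","side","wrist"):
    if len(sys.argv)>2 and n not in sys.argv[2]: continue
    print(n); c=env.camera(n)
    if len(sys.argv)>1: save(c,n+sys.argv[1])
    for k in HUE: blobs(c["color"],cloud(c),k)
E
python3 look.py 1
```

```text
t7.18 pos [ 0.3426 -0.32    0.2478] psi 14.9 q [-0.75  0.14 -0.15  1.28  0.    2.13] F [-0.2  0.5 -0.2] open 0.0851 ff 0.0
scene
cyan px [203 206] 459 ztop 0.065 all [ 0.341 -0.315 15.955 92.011 39.859] top [ 0.344 -0.314 15.117 61.469 13.795]
cyan px [223 296] 828 ztop 0.043 all [  0.598  -0.265  12.095 131.474  60.506] top [  0.61   -0.263  12.659 107.267  60.024]
yellow px [244 234] 864 ztop 0.042 all [  0.423  -0.21  -10.605 135.174  63.312] top [  0.436  -0.213 -11.734 105.675  61.525]
yellow px [294 302] 577 ztop 0.065 all [  0.646  -0.1   -17.692  86.53   39.965] top [  0.646  -0.1   -18.859  61.366  14.32 ]
magenta px [303 241] 815 ztop 0.042 all [ 4.72000e-01 -6.80000e-02  1.56350e+01  1.09062e+02  6.92100e+01] top [ 4.73000e-01 -7.10000e-02  1.44320e+01  1.05729e+02  6.08990e+01]
green px [452 200] 425 ztop 0.144 all [  0.422   0.317 -39.053 163.362  59.653] top [ 0.465  0.28  84.055 68.573 15.383]
orange px [431 263] 162 ztop 0.178 all [  0.597   0.211 -21.362 141.956  19.37 ] top [ 0.654  0.19  -4.256 14.773 14.135]
side
cyan px [356 221] 705 ztop 0.042 all [  0.608  -0.2
[... 934 characters left out ...]
op 0.04 all [ 0.492 -0.37  23.06  99.194 59.802] top [ 0.492 -0.37  23.06  99.194 59.802]
cyan px [312 210] 1711 ztop 0.036 all [ 0.34  -0.314 15.288 83.311 38.379] top [ 0.34  -0.314 15.233 82.987 38.379]
cyan px [312 217] 1081 ztop 0.062 all [ 0.336 -0.315 15.137 68.597 15.397] top [ 0.341 -0.314 15.117 59.303 13.474]
cyan px [437 232] 714 ztop 0.04 all [  0.354  -0.442 -72.361  99.583  59.75 ] top [  0.354  -0.442 -72.361  99.583  59.75 ]
yellow px [227  77] 4149 ztop 0.039 all [  0.434  -0.213 -11.89  100.444  60.944] top [  0.434  -0.213 -11.89  100.444  60.798]
magenta px [82 33] 3774 ztop 0.039 all [  0.448  -0.077 -75.111  61.749  53.397] top [  0.443  -0.078 -74.858  61.69   43.466]
```

```bash

python3 -m handwheel '[[0,0.0055,-0.035,0],[0,0,-0.035,0],[0,0,-0.035,0],[0,0,-0.035,0],[0,0,-0.03,0]]' >/dev/null
python3 -m handwheel '[[0,0,0,0],[0,0,0,0],[0,0,0,0],[0,0,0,0],[0,0,0,0]]' -1 50 >/dev/null
python3 -m handwheel '[[0,0,0,0],[0,0,0,0],[0,0,0,0],[0,0,0,0],[0,0,0,0]]' >/dev/null
python3 d.py
python3 -m handwheel '[[0,0,0.01,0],[0,0,0.02,0],[0,0,0.03,0],[0,0,0.03,0],[0,0,0.03,0]]' >/dev/null
python3 d.py
```

```text
t8.58 pos [ 0.3437 -0.3139  0.0797] psi 15.0 q [-0.74  0.27 -0.46  0.84  0.    2.14] F [ 0.2  2.7 10.4] open 0.0118 ff 48.8
t9.00 pos [ 0.3427 -0.3132  0.2001] psi 15.0 q [-0.74  0.16 -0.25  1.16  0.    2.14] F [ 0.7 -0.4 -2.4] open 0.0112 ff 49.2
```

```bash

python3 -m handwheel '[[0.033,0.0064,0,-0.006],[0.033,0.0064,0,-0.006],[0.033,0.0064,0,-0.006],[0.033,0.0064,0,-0.006],[0.033,0.0064,0,-0.006]]' >/dev/null
python3 -m handwheel '[[0.033,0.0064,0,-0.006],[0.033,0.0064,0,-0.006],[0.033,0.0064,0,-0.005],[0,0,0,0],[0,0,0,0]]' >/dev/null
python3 d.py; python3 look.py 2
```

```text
t9.83 pos [ 0.6083 -0.2615  0.1975] psi 12.4 q [-0.41  0.5   0.24  1.31  0.    2.52] F [ 0.1 -0.  -2.6] open 0.0118 ff 49.2
scene
cyan px [220 286] 1137 ztop 0.183 all [  0.61   -0.263  12.603 104.751  59.966] top [ 0.61  -0.263 33.237 59.482 31.443]
yellow px [245 235] 802 ztop 0.043 all [ 4.97000e-01 -2.20000e-01 -6.87600e+00  2.34148e+02  6.79740e+01] top [ 4.99000e-01 -2.20000e-01 -6.58000e+00  2.30426e+02  6.73390e+01]
yellow px [294 303] 592 ztop 0.064 all [ 6.38000e-01 -9.70000e-02 -1.91140e+01  1.07805e+02  4.04170e+01] top [  0.647  -0.1   -20.267  62.462  14.9  ]
magenta px [303 242] 833 ztop 0.042 all [ 4.73000e-01 -7.10000e-02  1.50580e+01  1.08921e+02  6.15480e+01] top [ 4.73000e-01 -7.10000e-02  1.50130e+01  1.04281e+02  6.10460e+01]
green px [452 200] 427 ztop 0.145 all [  0.42    0.318 -39.369 165.914  60.54 ] top [ 0.465  0.281 87.147 68.398 15.403]
orange px [431 263] 167 ztop 0.178 all [  0.599   0.212 -19.844 140.641  19.315] top [ 0.654  0.19  -2.019 17.149 14.261]
side
cyan px [362 184] 268 ztop 0.181 all [ 0.601 -0.26  10.82  79.89  39.661] top [ 0.602 -0.26  1
[... 1274 characters left out ...]
2.63  60.307 13.74 ]
cyan px [409 319] 175 ztop 0.039 all [  0.534  -0.358 -68.244  47.889  15.618] top [  0.534  -0.358 -68.244  47.889  15.618]
yellow px [124 131] 4707 ztop 0.061 all [  0.645  -0.099 -18.298  83.323  39.445] top [  0.645  -0.1   -17.69   59.757  15.052]
yellow px [236 326] 496 ztop 0.219 all [  0.55   -0.217  -6.897 132.579  31.712] top [  0.61   -0.236 -76.87   11.316   5.854]
yellow px [194 388] 39 ztop 0.226 all [  0.508  -0.203 -14.526 183.051   3.356] top [ 0.593 -0.226 -3.915  6.704  0.832]
magenta px [ 85 315] 7339 ztop 0.039 all [ 4.71000e-01 -7.10000e-02  1.49440e+01  1.01193e+02  6.19030e+01] top [ 4.71000e-01 -7.10000e-02  1.48200e+01  1.00988e+02  6.17850e+01]
```

View pics/wrist2.png

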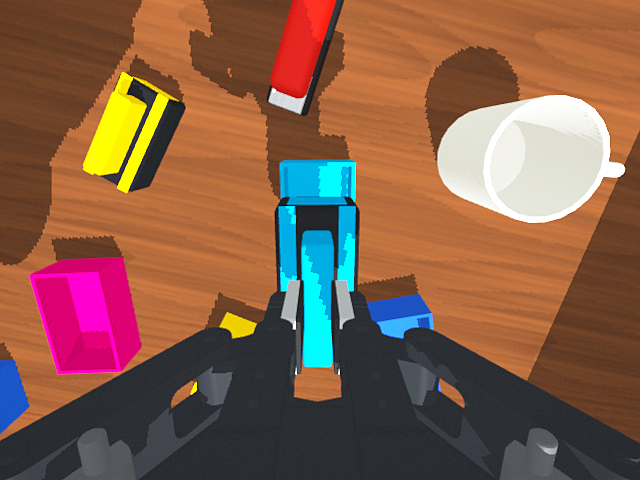

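The wrist view shows the cyan toner held at (317,300), lined up over its case (317,180) but about 5 mm short in x, so I shift +x while lowering. The magenta case is upright and empty.

```bash

python3 -m handwheel '[[0.005,0.001,-0.02,0],[0,0,-0.03,0],[0,0,-0.025,0],[0,0,-0.02,0],[0,0,-0.016,0]]' >/dev/null
python3 -m handwheel '[[0,0,0,0],[0,0,0,0],[0,0,0,0],[0,0,0,0],[0,0,0,0]]' >/dev/null
python3 d.py
python3 -m handwheel '[[0,0,0,0],[0,0,0,0],[0,0,0,0],[0,0,0,0],[0,0,0.02,0]]' 0 >/dev/null
python3 -m handwheel '[[0,0,0.03,0],[0,0,0.03,0],[0,0,0.03,0],[0,0,0.01,0],[0,0,0,0]]' 1 >/dev/null
python3 d.py; python3 look.py 3 wrist,side | grep -E "wrist|side|cyan"
```

```text
t10.82 pos [ 0.6126 -0.2617  0.0888] psi 12.3 q [-0.4   0.56  0.06  1.07  0.    2.52] F [ 0.2 -0.1 -2.1] open 0.0115 ff 49.2
t11.65 pos [ 0.6134 -0.2618  0.2107] psi 12.3 q [-0.4   0.5   0.27  1.34  0.    2.52] F [-0.2 -1.2 -0.8] open 0.0854 ff 0.0
side
cyan px [356 220] 752 ztop 0.065 all [  0.608  -0.26   13.621 101.028  70.125] top [ 0.608 -0.26   6.537 58.731 21.889]
wrist
cyan px [316 226] 6256 ztop 0.064 all [  0.608  -0.262  12.676 100.272  60.033] top [ 0.61  -0.261 12.668 59.375 13.521]
cyan px [378 342] 299 ztop 0.04 all [  0.505  -0.342 -10.782  93.02   44.2  ] top [  0.505  -0.342 -10.782  93.02   44.2  ]
cyan px [431 371] 48 ztop 0.04 all [ 0.491 -0.401 23.774 31.215  1.92 ] top [ 0.491 -0.401 23.774 31.215  1.92 ]
cyan px [406 406] 29 ztop 0.04 all [  0.448  -0.389 -66.174  21.124   2.918] top [  0.448  -0.389 -66.174  21.124   2.918]
```

View pics/wrist3.png

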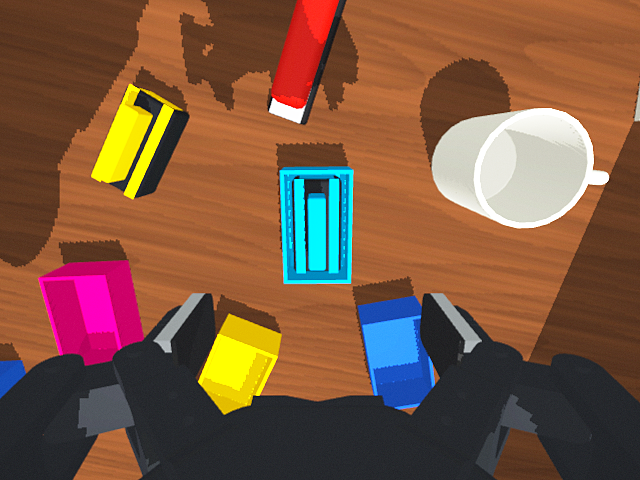

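Cyan toner is seated flat in its case (316,226). Next is the yellow toner (140,140); it needs the half-turn grasp to stay in the last joint's range.

```bash

python3 -m handwheel '[[0.0016,0.00815,0,0.1188],[0.0016,0.00815,0,0.1188],[0.0016,0.00815,0,0.1188],[0.0016,0.00815,0,0.1188],[0.0016,0.00815,0,0.1188]]' >/dev/null
python3 -m handwheel '[[0.0016,0.00815,0,0.1188],[0.0016,0.00815,0,0.1188],[0.0016,0.00815,0,0.1188],[0.0016,0.00815,0,0.1188],[0.0016,0.00815,0,0.1188]]' >/dev/null
python3 -m handwheel '[[0.0016,0.00815,0,0.1188],[0.0016,0.00815,0,0.1188],[0.0016,0.00815,0,0.1188],[0.0016,0.00815,0,0.1188],[0.0016,0.00815,0,0.1188]]' >/dev/null
python3 -m handwheel '[[0.0016,0.00815,0,0.1188],[0.0016,0.00815,0,0.1188],[0.0016,0.00815,0,0.1188],[0.0016,0.00815,0,0.1188],[0.0016,0.00815,0,0.1188]]' >/dev/null
python3 -m handwheel '[[0,0,0,0.1188],[0,0,0,0.1188],[0,0,0,0],[0,0,0,0],[0,0,0,0]]' >/dev/null
python3 d.py; python3 look.py 4 wrist,side | grep -E "wrist|side|yellow"
```

```text
t13.83 pos [ 0.6436 -0.0982  0.2061] psi 161.8 q [-0.15  0.48  0.22  1.32 -0.    0.17] F [-0.3 -1.1  0.4] open 0.0854 ff 0.0
side
yellow px [316 240] 338 ztop 0.065 all [  0.644  -0.096 -14.543  88.138  41.329] top [  0.644  -0.098 -19.53   56.389  15.765]
yellow px [398 250] 832 ztop 0.041 all [  0.436  -0.211 -12.489 107.183  67.192] top [  0.434  -0.211 -11.36  103.556  65.297]
wrist
yellow px [94 46] 5316 ztop 0.039 all [  0.45   -0.215 -11.817  67.986  62.004] top [ 0.455 -0.216 78.301 61.93  57.828]
yellow px [316 219] 2088 ztop 0.036 all [  0.644  -0.1   -18.452  83.643  38.426] top [  0.645  -0.1   -18.452  83.074  38.426]
yellow px [316 229] 1423 ztop 0.062 all [  0.649  -0.101 -18.46   70.663  15.419] top [  0.644  -0.099 -18.036  59.549  13.881]
```

```bash

python3 -m handwheel '[[0,-0.0012,-0.03,0],[0,0,-0.03,0],[0,0,-0.03,0],[0,0,-0.02,0],[0,0,-0.013,0]]' >/dev/null
python3 -m handwheel '[[0,0,0,0],[0,0,0,0],[0,0,0,0],[0,0,0,0],[0,0,0,0]]' -1 50 >/dev/null
python3 -m handwheel '[[0,0,0,0],[0,0,0,0],[0,0,0,0],[0,0,0,0],[0,0,0,0]]' >/dev/null
python3 d.py
python3 -m handwheel '[[0,0,0.01,0],[0,0,0.02,0],[0,0,0.03,0],[0,0,0.03,0],[0,0,0.03,0]]' >/dev/null
python3 -m handwheel '[[-0.03,-0.016,0,0.015],[-0.03,-0.016,0,0.015],[-0.03,-0.016,0,0.015],[-0.03,-0.016,0,0.015],[-0.03,-0.016,0,0.015]]' >/dev/null
python3 -m handwheel '[[-0.03,-0.016,0,0.015],[-0.03,-0.016,0,0.015],[0,0,0,0],[0,0,0,0],[0,0,0,0]]' >/dev/null
python3 d.py; python3 look.py 5 | grep -E "wrist|side|scene|yellow|cyan"
```

```text
t15.18 pos [ 0.644  -0.0994  0.0843] psi 162.1 q [-0.15  0.54  0.02  1.05 -0.    0.16] F [0.5 0.7 0.7] open 0.0001 ff 0.0
t16.43 pos [ 0.4345 -0.2117  0.2051] psi 168.0 q [-0.45  0.19 -0.2   1.18  0.   -0.24] F [0.5 0.6 0.2] open 0.0004 ff 0.0
scene
cyan px [222 296] 1100 ztop 0.067 all [  0.609  -0.263  13.897 107.502  61.679] top [ 0.611 -0.262 12.939 62.057 13.582]
yellow px [244 234] 859 ztop 0.042 all [  0.422  -0.214  -8.691 136.622  71.871] top [  0.437  -0.213 -11.596 103.689  61.268]
yellow px [294 302] 575 ztop 0.065 all [  0.647  -0.101 -17.998  85.741  39.912] top [  0.648  -0.1   -17.94   62.347  14.471]
side
cyan px [356 220] 759 ztop 0.066 all [  0.608  -0.259  14.323 102.597  68.052] top [ 0.608 -0.26   5.75  58.736 20.388]
yellow px [316 240] 321 ztop 0.064 all [  0.644  -0.099 -17.894  85.42   40.714] top [  0.643  -0.096 -23.692  54.753  15.441]
yellow px [398 250] 818 ztop 0.041 all [  0.434  -0.211 -10.701 104.785  67.557] top [  0.435  -0.21  -12.135 102.312  66.591]
wrist
cyan px [599  54] 554 ztop 0.04 all [3.5200e-01 3.0000e-02 1.3741e+01 5.9924e+01 4.0058e+0
[... 271 characters left out ...]
7 -0.373 23.014 87.025 60.247]
cyan px [320 377] 32 ztop 0.219 all [  0.522  -0.228 -10.679 166.117   4.922] top [  0.443  -0.211 -32.139   4.703   1.016]
cyan px [315 392] 159 ztop 0.256 all [  0.516  -0.231 -10.612 190.044  11.715] top [  0.425  -0.209 -82.424   2.133   1.261]
yellow px [315 228] 2941 ztop 0.039 all [  0.434  -0.212 -11.733 100.565  60.13 ] top [  0.434  -0.212 -11.733 100.346  60.13 ]
yellow px [473 354] 323 ztop 0.242 all [ 5.25000e-01 -1.29000e-01  2.79340e+01  2.06661e+02  2.21800e+01] top [ 0.431 -0.169 77.802  4.488  1.136]
yellow px [494 368] 30 ztop 0.248 all [ 5.23000e-01 -1.18000e-01  2.78230e+01  2.05734e+02  5.35400e+00] top [ 0.432 -0.164 73.998  1.367  0.895]
```

The fingers shut above the rib and missed: the tips are 22 mm ahead only when shut. I go back and grasp about 20 mm lower.

```bash

python3 -m handwheel '[[0.03,0.016,0,-0.015],[0.03,0.016,0,-0.015],[0.03,0.016,0,-0.015],[0.03,0.016,0,-0.015],[0.03,0.016,0,-0.015]]' 1 >/dev/null
python3 -m handwheel '[[0.03,0.016,0,-0.015],[0.03,0.0165,0,-0.015],[0,0,-0.03,0],[0,0,-0.03,0],[0,0,-0.03,0]]' >/dev/null
python3 -m handwheel '[[0,0,-0.025,0],[0,0,-0.02,0],[0,0,-0.009,0],[0,0,0,0],[0,0,0,0]]' >/dev/null
python3 d.py
python3 -m handwheel '[[0,0,0,0],[0,0,0,0],[0,0,0,0],[0,0,0,0],[0,0,0,0]]' -1 50 >/dev/null
python3 -m handwheel '[[0,0,0,0],[0,0,0,0],[0,0,0,0],[0,0,0,0],[0,0,0,0]]' >/dev/null
python3 d.py
python3 -m handwheel '[[0,0,0.01,0],[0,0,0.02,0],[0,0,0.03,0],[0,0,0.03,0],[0,0,0.03,0]]' >/dev/null
python3 d.py
```

```text
t17.83 pos [ 0.6445 -0.0984  0.0604] psi 162.1 q [-0.15  0.56 -0.01  1.   -0.    0.16] F [-0.4  0.8  0.9] open 0.0855 ff 0.0
t18.67 pos [ 0.6443 -0.0991  0.0608] psi 162.0 q [-0.15  0.56 -0.01  0.99 -0.    0.16] F [-0.4 -2.   6.4] open 0.0129 ff 50.2
t19.08 pos [ 0.6434 -0.0988  0.1814] psi 162.1 q [-0.15  0.48  0.18  1.26  0.    0.16] F [ 0.9  0.5 -2.6] open 0.0128 ff 49.1
```

```bash

python3 -m handwheel '[[-0.03,-0.016,0,0.015],[-0.03,-0.016,0,0.015],[-0.03,-0.016,0,0.015],[-0.03,-0.016,0,0.015],[-0.03,-0.016,0,0.015]]' >/dev/null
python3 -m handwheel '[[-0.03,-0.016,0,0.015],[-0.03,-0.017,0,0.015],[0,0,0,0],[0,0,0,0],[0,0,0,0]]' >/dev/null
python3 d.py; python3 look.py 6 | grep -E "wrist|side|scene|yellow"
```

```text
t19.92 pos [ 0.4342 -0.2121  0.1807] psi 168.0 q [-0.45  0.2  -0.25  1.12  0.   -0.25] F [ 0.4 -0.5 -2.3] open 0.0129 ff 49.4
scene
yellow px [241 225] 1198 ztop 0.184 all [  0.436  -0.212 -10.551 108.478  63.979] top [ 0.441 -0.212 23.599 48.474 42.568]
side
yellow px [406 213] 290 ztop 0.182 all [ 0.434 -0.198  5.995 86.428 43.996] top [ 0.43  -0.204 24.987 48.05  40.333]
yellow px [398 250] 802 ztop 0.042 all [  0.434  -0.211 -12.893 103.875  65.521] top [  0.434  -0.21  -11.814 102.845  64.01 ]
wrist
yellow px [316 186] 1784 ztop 0.148 all [ 0.399 -0.205 78.399 60.068 28.264] top [ 0.395 -0.203 77.908 30.183  1.136]
yellow px [283 247] 1493 ztop 0.156 all [  0.41   -0.221 -11.617  37.372   9.075] top [  0.41   -0.221 -11.617  37.372   9.075]
yellow px [350 247] 1490 ztop 0.156 all [  0.416  -0.193 -11.958  37.294   8.917] top [  0.416  -0.193 -11.958  37.294   8.917]
yellow px [317 312] 5463 ztop 0.181 all [  0.5    -0.229 -10.374 195.779  28.026] top [  0.435  -0.211 -11.423  60.273  14.308]
```

```bash

python3 -m handwheel '[[0,0,-0.02,0],[0,0,-0.03,0],[0,0,-0.025,0],[0,0,-0.022,0],[0,0,-0.016,0]]' >/dev/null
python3 -m handwheel '[[0,0,0,0],[0,0,0,0],[0,0,0,0],[0,0,0,0],[0,0,0,0]]' >/dev/null
python3 d.py
python3 -m handwheel '[[0,0,0,0],[0,0,0,0],[0,0,0,0],[0,0,0,0],[0,0,0.02,0]]' 0 >/dev/null
python3 -m handwheel '[[0,0,0.03,0],[0,0,0.03,0],[0,0,0.03,0],[0,0,0.02,0],[0,0,0,0]]' 1 >/dev/null
python3 d.py; python3 look.py 7 | grep -E "wrist|side|scene|yellow"
```

```text
t20.90 pos [ 0.4346 -0.212   0.068 ] psi 168.1 q [-0.45  0.31 -0.43  0.83 -0.   -0.25] F [-0.3 -0.6 -2.6] open 0.013 ff 50.1
t21.73 pos [ 0.4359 -0.2128  0.2016] psi 168.1 q [-0.45  0.19 -0.21  1.16 -0.   -0.25] F [ 0.6 -0.5  0.1] open 0.0855 ff 0.0
scene
yellow px [244 234] 1044 ztop 0.067 all [  0.423  -0.21  -11.89  134.428  63.129] top [  0.438  -0.212 -10.634  63.332  15.05 ]
side
yellow px [398 250] 871 ztop 0.066 all [  0.435  -0.21  -11.088 104.247  64.898] top [  0.435  -0.21  -11.541  57.185  18.655]
wrist
yellow px [317 225] 6557 ztop 0.064 all [  0.434  -0.212 -11.849 100.375  60.316] top [  0.434  -0.212 -12.306  59.737  13.642]
yellow px [343 203] 31 ztop 0.037 all [  0.42   -0.188 -10.524  25.128   0.156] top [  0.42   -0.188 -10.524  25.128   0.156]
```

View pics/wrist7.png

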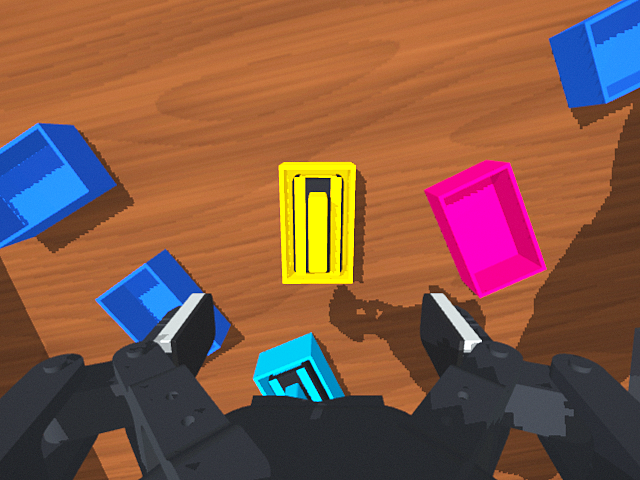

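The yellow toner is seated flat in its case at (317,225). I now grip the filled case across its 60 mm width.

```bash

python3 -m handwheel '[[-0.001,0.001,-0.035,0],[0,0,-0.035,0],[0,0,-0.035,0],[0,0,-0.03,0],[0,0,-0.025,0]]' >/dev/null
python3 -m handwheel '[[0,0,-0.013,0],[0,0,0,0],[0,0,0,0],[0,0,0,0],[0,0,0,0]]' >/dev/null
python3 d.py
python3 -m handwheel '[[0,0,0,0],[0,0,0,0],[0,0,0,0],[0,0,0,0],[0,0,0,0]]' -1 50 >/dev/null
python3 -m handwheel '[[0,0,0,0],[0,0,0,0],[0,0,0,0],[0,0,0,0],[0,0,0,0]]' >/dev/null
python3 d.py
python3 -m handwheel '[[0,0,0.01,0],[0,0,0.01,0],[0,0,0.01,0],[0,0,0.02,0],[0,0,0.02,0]]' >/dev/null
python3 d.py;python3 look.py 8 side | grep -E "yellow|green"; python3 - <<'E'
import numpy as np
a=np.radians(-3.2);x=np.array([np.cos(a),np.sin(a)]);y=np.array([-x[1],x[0]])
t=np.array([.4635,.2825])  # tab, mean of views
for d in(-.08,0,.08): print(d,(t+.078*x+d*y).round(4))
E
```

```text
t22.72 pos [ 0.4336 -0.2112  0.0251] psi 168.1 q [-0.45  0.36 -0.49  0.72 -0.   -0.24] F [-0.7  0.5  1.4] open 0.0855 ff 0.0
t23.55 pos [ 0.4335 -0.2113  0.0253] psi 168.1 q [-0.45  0.36 -0.49  0.72 -0.   -0.25] F [-1.5  0.7  7. ] open 0.0597 ff 53.8
t23.97 pos [ 0.4322 -0.2105  0.0946] psi 168.1 q [-0.45  0.28 -0.4   0.9  -0.   -0.24] F [ 0.4  0.3 -4.4] open 0.0596 ff 55.8
yellow px [409 234] 536 ztop 0.134 all [ 0.41  -0.204 77.676 67.637 55.166] top [  0.416  -0.198 -84.028  32.87   23.999]
yellow px [384 230] 97 ztop 0.11 all [  0.467  -0.182 -46.351  53.644  21.482] top [  0.474  -0.176 -58.762  54.867   8.904]
green px [274 327] 370 ztop 0.143 all [  0.488   0.25  -51.226 141.523  49.631] top [ 0.462  0.284 84.973 67.031 10.403]
-0.08 [0.5369 0.1983]
0 [0.5414 0.2781]
0.08 [0.5458 0.358 ]
```

```bash

python3 -m handwheel '[[0,0,0.03,0],[0,0,0.03,0],[0,0,0.03,0],[0,0.0,0.02,0],[0,0,0,0]]' >/dev/null
python3 -m handwheel '[[0.0063,0.0313,0,0.0084],[0.0063,0.0313,0,0.0084],[0.0063,0.0313,0,0.0084],[0.0063,0.0313,0,0.0084],[0.0063,0.0313,0,0.0084]]' >/dev/null
python3 -m handwheel '[[0.0063,0.0313,0,0.0084],[0.0063,0.0313,0,0.0084],[0.0063,0.0313,0,0.0084],[0.0063,0.0313,0,0.0084],[0.0063,0.0313,0,0.0084]]' >/dev/null
python3 -m handwheel '[[0.0063,0.0313,0,0.0084],[0.0063,0.0313,0,0.0084],[0.0063,0.0313,0,0.0084],[0.0063,0.0313,0,0.0084],[0.0063,0.0313,0,0.0084]]' >/dev/null
python3 -m handwheel '[[0.0063,0.0313,0,0.0084],[0.0063,0.0313,0,0.0084],[0.0063,0.0313,0,0.0084],[0,0,0,0],[0,0,0,0]]' >/dev/null
python3 d.py;python3 look.py 9 wrist | grep -E "yellow|green"
```

```text
t26.10 pos [0.5458 0.3538 0.2015] psi 176.9 q [ 0.58  0.48  0.21  1.31 -0.    0.63] F [-0.7 -0.1 -4.1] open 0.0592 ff 57.4
yellow px [319 290] 27577 ztop 0.24 all [  0.544   0.344 -85.224 171.361 101.674] top [  0.533   0.357 -62.382  34.451  31.023]
yellow px [287 314] 3947 ztop 0.215 all [ 0.536  0.345 -2.604 61.695 10.94 ] top [ 0.536  0.345 -2.604 61.695 10.94 ]
yellow px [ 18 408] 87 ztop 0.181 all [  0.588   0.215 -53.428 192.607   4.922] top [  0.529   0.29  -59.108   0.791   0.077]
yellow px [104 408] 50 ztop 0.124 all [  0.647   0.201 -73.789   5.047   3.157] top [  0.647   0.201 -73.789   5.047   3.157]
green px [169 120] 3451 ztop 0.142 all [ 0.461  0.27  86.851 94.679  9.67 ] top [ 0.462  0.282 86.851 70.085  9.537]
```

View pics/wrist9.png

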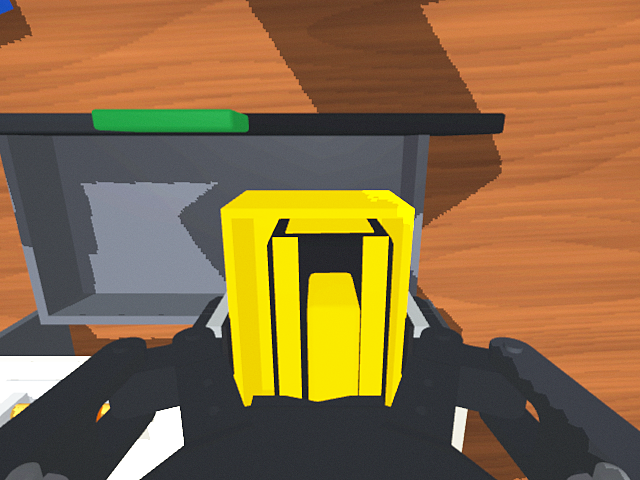

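The wrist view shows the case held over the drawer's left half, clear of the tab (170,120) and of the front panel. I lower it.

```bash

python3 -m handwheel '[[-0.001,-0.001,-0.03,0],[0,0,-0.03,0],[0,0,-0.03,0],[0,0,-0.025,0],[0,0,-0.02,0]]' >/dev/null
python3 d.py
python3 -m handwheel '[[0,0,-0.01,0],[0,0,-0.008,0],[0,0,-0.006,0],[0,0,0,0],[0,0,0,0]]' >/dev/null
python3 d.py
python3 -m handwheel '[[0,0,0,0],[0,0,0,0],[0,0,0,0],[0,0,0,0],[0,0,0,0]]' 1 >/dev/null
python3 d.py
python3 -m handwheel '[[0,0,0.02,0],[0,0,0.03,0],[0,0,0.03,0],[0,0,0.03,0],[0,0,0.03,0]]' >/dev/null
python3 -m handwheel '[[0,0,0.02,0],[0,0,0,0],[0,0,0,0],[0,0,0,0],[0,0,0,0]]' >/dev/null
python3 d.py;python3 look.py 10
```

```text
t26.57 pos [0.5442 0.3492 0.0666] psi 176.6 q [ 0.57  0.55 -0.02  1.01 -0.    0.63] F [-0.3  0.2 -4.7] open 0.0592 ff 58.5
t26.98 pos [0.5459 0.3515 0.046 ] psi 176.7 q [ 0.57  0.57 -0.04  0.96 -0.    0.63] F [-0.   0.1 -3.1] open 0.0594 ff 58.3
t27.40 pos [0.5457 0.3517 0.0458] psi 176.7 q [ 0.57  0.57 -0.04  0.96 -0.    0.63] F [0.4 0.3 0.2] open 0.0854 ff 0.0
t28.23 pos [0.5449 0.3511 0.2039] psi 176.7 q [ 0.57  0.47  0.21  1.31 -0.    0.63] F [ 0.3  0.9 -0.1] open 0.0852 ff 0.0
scene
cyan px [223 296] 1115 ztop 0.066 all [  0.609  -0.262  12.636 105.732  60.317] top [ 0.611 -0.262 12.333 63.133 13.432]
yellow px [483 243] 869 ztop 0.081 all [  0.553   0.357  -4.25  162.563  77.588] top [  0.578   0.35   -7.178 113.638  18.332]
magenta px [304 241] 836 ztop 0.042 all [ 4.72000e-01 -7.10000e-02  1.50760e+01  1.08429e+02  6.15920e+01] top [ 4.72000e-01 -7.10000e-02  1.50760e+01  1.06091e+02  6.15920e+01]
green px [452 200] 413 ztop 0.145 all [ 0.466  0.28  85.373 70.752 16.762] top [ 0.466  0.281 81.942 67.324 15.648]
orange px [431 263] 161 ztop 0.178 all [  0.597   0.213 -20.059 1
[... 376 characters left out ...]
 1.48790e+01  1.00574e+02  6.85590e+01] top [ 4.71000e-01 -6.90000e-02  1.43490e+01  1.00364e+02  6.70890e+01]
green px [275 327] 268 ztop 0.143 all [ 0.461  0.283 85.646 68.552  8.921] top [ 0.461  0.284 86.834 65.654  8.586]
wrist
yellow px [317 227] 8178 ztop 0.078 all [  0.556   0.351  -3.319 118.585  69.646] top [ 0.546  0.355 -2.62  59.299 13.344]
green px [176 122] 3331 ztop 0.142 all [ 0.461  0.27  86.732 94.059  9.957] top [ 0.462  0.282 86.771 70.329  9.742]
orange px [270 114] 44 ztop 0.1 all [ 0.459  0.327 86.724 26.611  0.208] top [ 0.459  0.327 86.724 26.611  0.208]
orange px [307 114] 28 ztop 0.1 all [ 0.46   0.35  86.314 16.45   0.208] top [ 0.46   0.35  86.314 16.45   0.208]
```

View pics/wrist10.png

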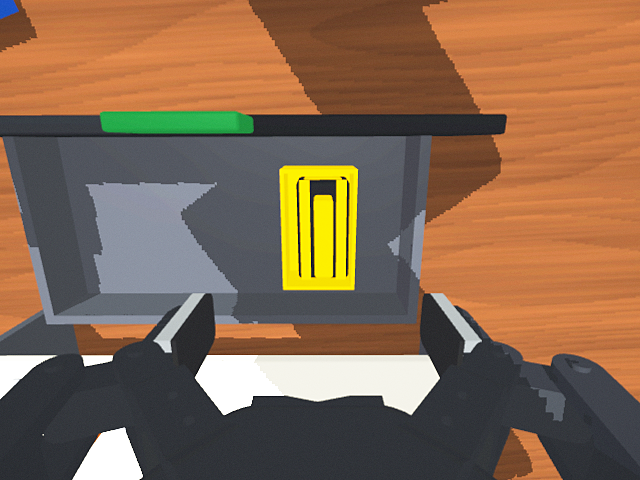

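Yellow case lies flat in the drawer at (317,227), rib top at 0.079 m as expected. I go back for the cyan case.

```bash

python3 -m handwheel '[[0.00316,-0.0306,0.01,0.0139],[0.00316,-0.0306,0.01,0.0139],[0.00316,-0.0306,0.01,0.0139],[0.00316,-0.0306,0,0.0139],[0.00316,-0.0306,0,0.0139]]' >/dev/null
python3 -m handwheel '[[0.00316,-0.0306,0,0.0139],[0.00316,-0.0306,0,0.0139],[0.00316,-0.0306,0,0.0139],[0.00316,-0.0306,0,0.0139],[0.00316,-0.0306,0,0.0139]]' >/dev/null
python3 -m handwheel '[[0.00316,-0.0306,0,0.0139],[0.00316,-0.0306,0,0.0139],[0.00316,-0.0306,0,0.0139],[0.00316,-0.0306,0,0.0139],[0.00316,-0.0306,0,0.0139]]' >/dev/null
python3 -m handwheel '[[0.00316,-0.0306,-0.01,0.0139],[0.00316,-0.0306,-0.01,0.0139],[0.00316,-0.0306,-0.01,0.0139],[0.00316,-0.0306,0,0.0139],[0.00316,-0.0306,0,0.0139]]' >/dev/null
python3 -m handwheel '[[0,0,0,0],[0,0,0,0],[0,0,0,0],[0,0,0,0],[0,0,0,0]]' >/dev/null
python3 d.py;python3 look.py 11 wrist,side | grep -E "wrist|side|cyan"
```

```text
t30.47 pos [ 0.6087 -0.2593  0.2054] psi -167.3 q [-0.4   0.49  0.25  1.33  0.   -0.63] F [-0.1 -0.2 -0.2] open 0.0856 ff 0.0
side
cyan px [356 220] 754 ztop 0.066 all [  0.608  -0.259  13.751 103.66   69.389] top [ 0.608 -0.262  9.362 60.169 24.146]
wrist
cyan px [213  69] 973 ztop 0.04 all [ 0.499 -0.367 22.798 83.801 60.019] top [ 0.499 -0.367 22.798 83.801 60.019]
cyan px [314 221] 6284 ztop 0.064 all [  0.607  -0.262  12.793 100.158  60.141] top [ 0.608 -0.262 12.583 58.86  13.688]
cyan px [339 207] 38 ztop 0.037 all [ 0.591 -0.244 13.842 31.954  0.185] top [ 0.591 -0.244 13.842 31.954  0.185]
```

```bash

python3 -m handwheel '[[-0.001,-0.0025,-0.035,0],[0,0,-0.035,0],[0,0,-0.035,0],[0,0,-0.035,0],[0,0,-0.025,0]]' >/dev/null
python3 -m handwheel '[[0,0,-0.013,0],[0,0,0,0],[0,0,0,0],[0,0,0,0],[0,0,0,0]]' >/dev/null
python3 d.py
python3 -m handwheel '[[0,0,0,0],[0,0,0,0],[0,0,0,0],[0,0,0,0],[0,0,0,0]]' -1 50 >/dev/null
python3 -m handwheel '[[0,0,0,0],[0,0,0,0],[0,0,0,0],[0,0,0,0],[0,0,0,0]]' >/dev/null
python3 d.py
python3 -m handwheel '[[0,0,0.01,0],[0,0,0.01,0],[0,0,0.02,0],[0,0,0.03,0],[0,0,0.03,0]]' >/dev/null
python3 -m handwheel '[[0,0,0.03,0],[0,0,0.03,0],[0,0,0.03,0],[0,0,0.01,0],[0,0,0,0]]' >/dev/null
python3 d.py
```

```text
t31.40 pos [ 0.6087 -0.2633  0.0291] psi -167.3 q [-0.41  0.61 -0.02  0.94 -0.   -0.63] F [0.2 0.4 0.2] open 0.0854 ff 0.0
t32.23 pos [ 0.6081 -0.2631  0.0286] psi -167.3 q [-0.41  0.61 -0.02  0.94  0.   -0.63] F [-1.3  0.8  5.3] open 0.0595 ff 55.7
t33.07 pos [ 0.6088 -0.2636  0.2308] psi -167.3 q [-0.41  0.48  0.3   1.38 -0.   -0.63] F [ 0.3  0.3 -4.1] open 0.0594 ff 55.1
```

```bash

python3 -m handwheel '[[-0.00447,0.02916,0,-0.0173],[-0.00447,0.02916,0,-0.0173],[-0.00447,0.02916,0,-0.0173],[-0.00447,0.02916,0,-0.0173],[-0.00447,0.02916,0,-0.0173]]' >/dev/null
python3 -m handwheel '[[-0.00447,0.02916,0,-0.0173],[-0.00447,0.02916,0,-0.0173],[-0.00447,0.02916,0,-0.0173],[-0.00447,0.02916,0,-0.0173],[-0.00447,0.02916,0,-0.0173]]' >/dev/null
python3 -m handwheel '[[-0.00447,0.02916,0,-0.0173],[-0.00447,0.02916,0,-0.0173],[-0.00447,0.02916,0,-0.0173],[-0.00447,0.02916,0,-0.0173],[-0.00447,0.02916,0,-0.0173]]' >/dev/null
python3 -m handwheel '[[-0.00447,0.02916,0,-0.0173],[0,0,0,0],[0,0,0,0],[0,0,0,0],[0,0,0,0]]' >/dev/null
python3 d.py;python3 look.py 12 wrist,side | grep -E "wrist|side|cyan|green|orange"
```

```text
t34.73 pos [0.5358 0.2026 0.2263] psi 176.8 q [ 0.36  0.33  0.05  1.29 -0.    0.42] F [-0.  -0.8 -3. ] open 0.059 ff 56.0
side
cyan px [279 261] 902 ztop 0.263 all [ 5.8600e-01  1.6700e-01 -2.6291e+01  2.3929e+02  7.3044e+01] top [  0.52    0.206 -52.9    33.621  27.242]
cyan px [250 261] 48 ztop 0.218 all [ 0.571  0.231 -2.694 24.254  4.676] top [ 0.572  0.231 -5.625 23.477  3.659]
green px [275 327] 316 ztop 0.143 all [ 0.461  0.283 86.166 69.049 10.472] top [ 0.461  0.284 86.166 67.135 10.472]
orange px [238 260] 128 ztop 0.177 all [  0.651   0.19  -78.441  23.682  12.894] top [ 0.651  0.193 89.398 13.354 11.223]
wrist
cyan px [121  22] 669 ztop 0.04 all [3.70000e-01 6.20000e-02 8.66370e+01 1.04448e+02 3.28360e+01] top [3.70000e-01 6.20000e-02 8.66370e+01 1.04448e+02 3.28360e+01]
cyan px [314 281] 24613 ztop 0.237 all [  0.554   0.207 -80.166 182.378 148.138] top [ 0.526  0.203 -3.543 81.077 61.315]
cyan px [324 330] 6841 ztop 0.263 all [ 0.532  0.205 -3.394 56.409 18.305] top [ 0.522  0.206 -3.628 36.024 14.083]
green px [443 124] 2614 ztop 0.142 all [ 0.463  0.292 86.785 91.394  9.773] top [ 0.462  0.281 86.88  69.894  9.754]
orange px [604 117] 70 ztop 0.101 all [ 0.463  0.4   86.761 47.867  0.249] top [ 0.463  0.4   86.761 47.867  0.249]
orange px [218 118] 81 ztop 0.101 all [ 0.449  0.141 86.633 53.755  0.161] top [ 0.449  0.141 86.633 53.755  0.161]
```

View pics/wrist12.png

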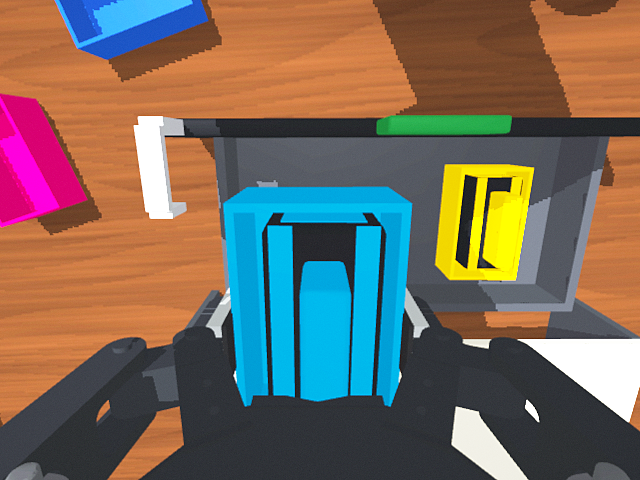

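Cyan case hangs over the drawer's right half; the white keeper (155,165) sticks back from the panel, so I measure it before lowering.

```bash
python3 - <<'E'
from h import *
c=env.camera("wrist"); W=cloud(c)[110:222,125:195].reshape(-1,3); P=W[W[:,2]>.104]
print(P.min(0).round(3),P.max(0).round(3),rect(P))
W=cloud(c)[150:345,15+190:620].reshape(-1,3); P=W[(W[:,2]<.075)&(W[:,2]>.05)]; print("walls",P.min(0).round(3),P.max(0).round(3))
# gripper parts in view while gripping: lateral extent by height
W=cloud(c)[230:480].reshape(-1,3); P=W[W[:,2]>.18]
for a in np.arange(.18,.34,.02):
    Q=P[(P[:,2]>=a)&(P[:,2]<a+.02)]
    if len(Q): print(round(a,2),Q[:,:2].min(0).round(3),Q[:,:2].max(0).round(3))
E
```

```text
[0.447 0.1   0.104] [0.508 0.118 0.141] [ 0.478  0.109 -3.373 60.2   15.48 ]
walls [0.47  0.116 0.05 ] [0.663 0.463 0.075]
0.18 [0.503 0.173] [0.582 0.18 ]
0.2 [0.498 0.16 ] [0.582 0.246]
0.22 [0.493 0.16 ] [0.573 0.247]
0.24 [0.504 0.14 ] [0.551 0.265]
0.26 [0.504 0.138] [0.551 0.268]
0.28 [0.514 0.138] [0.549 0.27 ]
0.3 [0.513 0.182] [0.519 0.226]
```

```bash

python3 -m handwheel '[[0.004,0.013,-0.03,0],[0,0,-0.035,0],[0,0,-0.035,0],[0,0,-0.03,0],[0,0,-0.02,0]]' >/dev/null
python3 d.py
python3 -m handwheel '[[0,0,-0.012,0],[0,0,-0.01,0],[0,0,-0.009,0],[0,0,0,0],[0,0,0,0]]' >/dev/null
python3 d.py
python3 -m handwheel '[[0,0,0,0],[0,0,0,0],[0,0,0,0],[0,0,0,0],[0,0,0,0]]' 1 >/dev/null
python3 d.py
python3 -m handwheel '[[0,0,0.02,0],[0,0,0.03,0],[0,0,0.03,0],[0,0,0.03,0],[0,0,0.03,0]]' >/dev/null
python3 -m handwheel '[[0,0,0.03,0],[0,0,0,0],[0,0,0,0],[0,0,0,0],[0,0,0,0]]' >/dev/null
python3 d.py;python3 look.py 13|grep -E "cyan|yellow|green|wrist|side|scene|orange"
```

```text
t35.30 pos [0.5389 0.2153 0.0743] psi 176.7 q [ 0.38  0.45 -0.18  0.94 -0.    0.44] F [-0.4  0.5 -3.1] open 0.0593 ff 56.8
t35.72 pos [0.5403 0.2164 0.0465] psi 176.8 q [ 0.38  0.47 -0.22  0.88 -0.    0.44] F [ 0.5  0.2 -2.4] open 0.0588 ff 56.8
t36.13 pos [0.5404 0.2167 0.0468] psi 176.8 q [ 0.38  0.47 -0.22  0.88 -0.    0.44] F [ 0.8 -0.2 -0.2] open 0.0852 ff 0.0
t36.97 pos [0.5395 0.2163 0.2151] psi 176.8 q [ 0.38  0.35  0.05  1.27 -0.    0.44] F [ 0.3  0.  -0.5] open 0.0854 ff 0.0
scene
cyan px [426 245] 804 ztop 0.081 all [  0.527   0.222  -3.466 128.304  72.182] top [ 0.541  0.211 -3.027 61.785 14.815]
yellow px [483 244] 896 ztop 0.081 all [  0.553   0.358  -2.847 163.345  79.818] top [  0.579   0.349 -10.42  113.82   21.997]
green px [449 201] 312 ztop 0.145 all [ 0.466  0.28  85.54  70.34  17.125] top [  0.465   0.279 -89.96   68.442  14.182]
orange px [431 263] 161 ztop 0.178 all [  0.602   0.209 -20.404 132.654  17.75 ] top [ 0.655  0.19   0.125 17.318 13.769]
side
cyan px [261 314] 644 ztop 0.081 all [  0.535   0.229 -29.209 197.343  82.303] top [  0.504   0.247 -44.75  1
[... 911 characters left out ...]
06 394] 84 ztop 0.265 all [  0.589   0.207  -4.468 122.999   7.354] top [  0.529   0.215 -31.138   1.701   0.897]
yellow px [327 394] 26 ztop 0.16 all [  0.59    0.218  -0.357 122.141   2.245] top [0.529 0.22  0.    0.    0.   ]
green px [427 119] 3003 ztop 0.142 all [ 0.463  0.291 86.846 88.969 10.2  ] top [ 0.462  0.282 86.822 70.048  9.753]
orange px [183 112] 77 ztop 0.1 all [ 0.448  0.136 86.848 47.675  1.126] top [ 0.448  0.136 86.848 47.675  1.126]
orange px [292 112] 139 ztop 0.1 all [ 0.452  0.205 86.716 88.363  0.289] top [ 0.452  0.205 86.716 88.363  0.289]
orange px [294 395] 33 ztop 0.266 all [  0.587   0.203  -9.407 118.686   8.672] top [  0.529   0.211 -87.851   4.592   1.355]
```

View pics/wrist13.png

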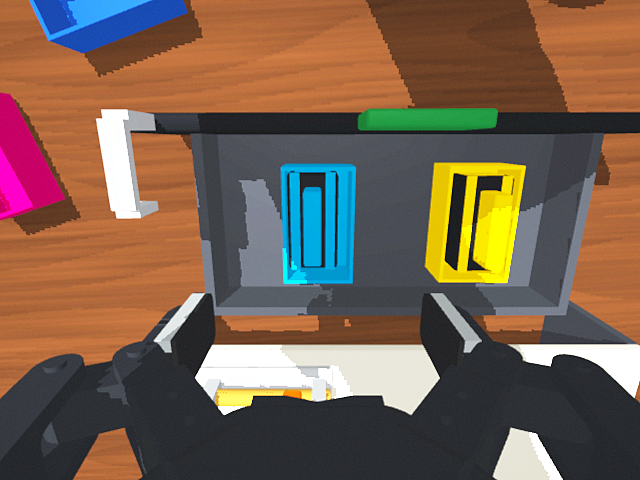

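Both filled cases sit flat in the drawer (318,224) and (474,221). Now I grip the tab and push the drawer shut.

```bash

python3 -m handwheel '[[-0.0059,0.0051,0,-0.1208],[-0.0059,0.0051,0,-0.1208],[-0.0059,0.0051,0,-0.1208],[-0.0059,0.0051,0,-0.1208],[-0.0059,0.0051,0,-0.1208]]' >/dev/null
python3 -m handwheel '[[-0.0059,0.0051,0,-0.1208],[-0.0059,0.0051,0,-0.1208],[-0.0059,0.0051,0,-0.1208],[-0.0059,0.0051,0,-0.1208],[-0.0059,0.0051,0,-0.1208]]' >/dev/null
python3 -m handwheel '[[-0.0059,0.0051,0,-0.1208],[-0.0059,0.0051,0,-0.1208],[-0.0059,0.0051,0,-0.1208],[0,0,0,0],[0,0,0,0]]' >/dev/null
python3 d.py
python3 -m handwheel '[[0,0,-0.02,0],[0,0,-0.02,0],[0,0,-0.02,0],[0,0,-0.014,0],[0,0,0,0]]' >/dev/null
python3 d.py
python3 -m handwheel '[[0,0,0,0],[0,0,0,0],[0,0,0,0],[0,0,0,0],[0,0,0,0]]' -1 50 >/dev/null
python3 -m handwheel '[[0,0,0,0],[0,0,0,0],[0,0,0,0],[0,0,0,0],[0,0,0,0]]' >/dev/null
python3 d.py
```

```text
t38.37 pos [0.4632 0.2828 0.2159] psi 87.1 q [ 0.55  0.28 -0.05  1.24 -0.    2.17] F [ 0.1 -0.1  0.4] open 0.0853 ff 0.0
t38.78 pos [0.4623 0.2815 0.1393] psi 87.0 q [ 0.55  0.33 -0.18  1.06 -0.    2.17] F [-0.9  0.4 -0.7] open 0.0855 ff 0.0
t39.62 pos [0.4636 0.283  0.1429] psi 86.8 q [ 0.55  0.33 -0.18  1.06  0.    2.17] F [-1.7 -1.2  5.1] open 0.0089 ff 49.8
```

```bash

python3 -m handwheel '[[0.003,-0.0002,0,0],[0.006,-0.0003,0,0],[0.008,-0.0005,0,0],[0.009,-0.0005,0,0],[0.009,-0.0005,0,0]]' >/dev/null
python3 -m handwheel '[[0.009,-0.0005,0,0],[0.009,-0.0005,0,0],[0.009,-0.0005,0,0],[0.009,-0.0005,0,0],[0.009,-0.0005,0,0]]' >/dev/null
python3 d.py
python3 -m handwheel '[[0.009,-0.0005,0,0],[0.009,-0.0005,0,0],[0.009,-0.0005,0,0],[0.009,-0.0005,0,0],[0.009,-0.0005,0,0]]' >/dev/null
python3 -m handwheel '[[0.008,-0.0005,0,0],[0.006,-0.0003,0,0],[0.005,-0.0003,0,0],[0.004,-0.0002,0,0],[0,0,0,0]]' >/dev/null
python3 d.py
```

```text
t40.45 pos [0.5435 0.2786 0.1429] psi 86.8 q [ 0.47  0.44 -0.01  1.13  0.    2.1 ] F [-3.1  1.2  6.8] open 0.0091 ff 50.1
t41.28 pos [0.6124 0.2748 0.1429] psi 86.8 q [0.42 0.54 0.16 1.2  0.   2.05] F [2.2 0.6 3.1] open 0.0088 ff 49.7
```

```bash

python3 -m handwheel '[[0.003,-0.0002,0,0],[0.002,-0.0001,0,0],[0.002,-0.0001,0,0],[0,0,0,0],[0,0,0,0]]' >/dev/null
python3 d.py
python3 -m handwheel '[[0.001,0,0,0],[0.001,0,0,0],[0.001,0,0,0],[0,0,0,0],[0,0,0,0]]' >/dev/null
python3 d.py
python3 look.py 14 side,scene|grep green; python3 - <<'E'
from h import *
c=env.camera("scene"); save(c,"sceneshut"); 
E
```

```text
t41.70 pos [0.6188 0.2745 0.1429] psi 86.8 q [0.42 0.55 0.18 1.21 0.   2.04] F [-0.9  1.   6. ] open 0.0088 ff 49.9
t42.12 pos [0.6212 0.2743 0.1429] psi 86.8 q [0.42 0.55 0.19 1.21 0.   2.04] F [-3.3  0.6  7.1] open 0.009 ff 50.1
green px [458 257] 224 ztop 0.144 all [ 0.625  0.271 85.354 68.975 13.146] top [ 0.623  0.251 84.981 26.542 13.157]
```

View pics/sceneshut.png

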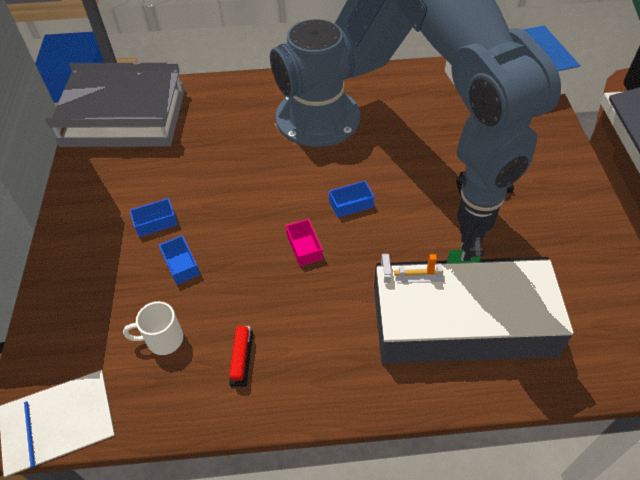

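The drawer looks shut or nearly so in the scene view (tab at 460,257); I push a little more to feel the stop.

```bash

python3 -m handwheel '[[0.001,0,0,0],[0.001,0,0,0],[0,0,0,0],[0,0,0,0],[0,0,0,0]]' >/dev/null
python3 d.py
python3 -m handwheel '[[0.001,0,0,0],[0.001,0,0,0],[0,0,0,0],[0,0,0,0],[0,0,0,0]]' >/dev/null
python3 d.py
```

```text
t42.68 pos [0.6213 0.2743 0.1429] psi 86.9 q [0.42 0.55 0.19 1.22 0.   2.04] F [-10.2  -0.3  10.7] open 0.0086 ff 50.7
t43.10 pos [0.6214 0.2743 0.1429] psi 86.9 q [0.41 0.56 0.2  1.22 0.   2.04] F [-19.2   0.1  15.4] open 0.0089 ff 51.4
```

```bash

python3 -m handwheel '[[-0.003,0,0,0],[-0.001,0,0,0],[0,0,0,0],[0,0,0,0],[0,0,0,0]]' >/dev/null
python3 d.py
python3 -m handwheel '[[0,0,0,0],[0,0,0,0],[0,0,0,0],[0,0,0,0],[0,0,0,0]]' 1 >/dev/null
python3 -m handwheel '[[0,0,0.02,0],[0,0,0.03,0],[0,0,0.03,0],[0,0,0.03,0],[0,0,0.01,0]]' >/dev/null
python3 -m handwheel '[[0.0077,-0.0205,0,0],[0.0077,-0.0205,0,0],[0.0077,-0.0205,0,0],[0.0077,-0.0205,0,0],[0,0,0,0]]' >/dev/null
python3 d.py; python3 look.py 15 | grep -E "green|orange|wrist|side|scene"
```

```text
t43.52 pos [0.6212 0.2744 0.1429] psi 86.8 q [0.42 0.55 0.19 1.21 0.   2.04] F [-2.5  0.1  8. ] open 0.0091 ff 50.5
t44.77 pos [0.6533 0.1887 0.2617] psi 86.7 q [ 0.28  0.52  0.44  1.49 -0.    1.91] F [-0.6  0.7 -0.8] open 0.0853 ff 0.0
scene
green px [464 255] 419 ztop 0.145 all [ 0.624  0.271 89.269 70.649 15.24 ] top [ 0.623  0.271 87.267 70.122 14.723]
orange px [431 263] 160 ztop 0.178 all [  0.599   0.211 -21.509 138.601  18.017] top [ 0.655  0.19   0.201 18.209 14.154]
side
orange px [238 260] 121 ztop 0.177 all [ 0.648  0.192 70.069 18.388 12.418] top [ 0.65   0.194 65.787 10.898  8.369]
wrist
green px [265 120] 2133 ztop 0.142 all [ 0.621  0.273 86.87  69.269 10.256] top [ 0.621  0.273 86.932 69.274 10.243]
orange px [317 244] 792 ztop 0.175 all [ 0.65   0.18  88.479 38.062 16.309] top [ 0.652  0.192 86.55  13.982 12.684]
```

View pics/wrist15.png

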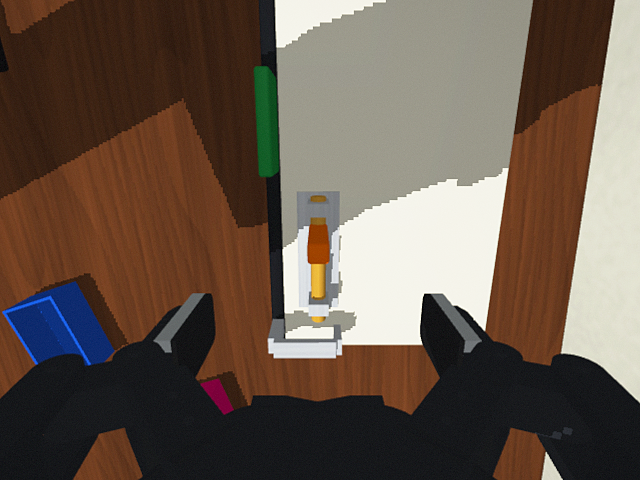

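The wrist view shows the drawer shut (tab at 265,120), the keeper (305,340) in line with the bolt, and the knob at (317,244). I grip the knob and slide it towards -y.

```bash

python3 -m handwheel '[[-0.001,0.003,-0.025,0],[0,0,-0.025,0],[0,0,-0.025,0],[0,0,-0.02,0],[0,0,0,0]]' >/dev/null
python3 -m handwheel '[[0,0,0,0],[0,0,0,0],[0,0,0,0],[0,0,0,0],[0,0,0,0]]' -1 40 >/dev/null
python3 -m handwheel '[[0,0,0,0],[0,0,0,0],[0,0,0,0],[0,0,0,0],[0,0,0,0]]' >/dev/null
python3 d.py
python3 -m handwheel '[[-0.0002,-0.004,0,0],[-0.0004,-0.008,0,0],[-0.0004,-0.008,0,0],[-0.0004,-0.008,0,0],[-0.0003,-0.006,0,0]]' >/dev/null
python3 d.py
python3 -m handwheel '[[-0.0002,-0.004,0,0],[-0.0002,-0.003,0,0],[-0.0001,-0.002,0,0],[0,0,0,0],[0,0,0,0]]' >/dev/null
python3 d.py
python3 -m handwheel '[[0,-0.001,0,0],[0,-0.001,0,0],[0,0,0,0],[0,0,0,0],[0,0,0,0]]' >/dev/null
python3 d.py
```

```text
t46.17 pos [0.6528 0.1952 0.1684] psi 86.8 q [ 0.29  0.54  0.24  1.26 -0.    1.92] F [ 5.9 -0.3  2. ] open 0.0134 ff 43.9
t46.58 pos [0.6509 0.1611 0.1684] psi 86.8 q [0.24 0.52 0.2  1.25 0.   1.87] F [5.1 1.6 2. ] open 0.0135 ff 43.9
t47.00 pos [0.6505 0.1526 0.1684] psi 86.8 q [0.23 0.52 0.2  1.25 0.   1.86] F [6.1 2.4 2.5] open 0.013 ff 43.9
t47.42 pos [0.6505 0.1525 0.1684] psi 86.9 q [0.23 0.52 0.2  1.25 0.   1.85] F [ 4.6 10.3  1.5] open 0.0134 ff 43.8
```

```bash

python3 -m handwheel '[[0,-0.001,0,0],[0,-0.001,0,0],[0,0,0,0],[0,0,0,0],[0,0,0,0]]' >/dev/null
python3 d.py
python3 -m handwheel '[[0,0.002,0,0],[0,0.001,0,0],[0,0,0,0],[0,0,0,0],[0,0,0,0]]' >/dev/null
python3 -m handwheel '[[0,0,0,0],[0,0,0,0],[0,0,0,0],[0,0,0,0],[0,0,0,0]]' 1 >/dev/null
python3 -m handwheel '[[0,0,0.03,0],[0,0,0.03,0],[0,0,0.03,0],[0,0,0.02,0],[0,0,0,0]]' >/dev/null
python3 d.py; python3 look.py 16 | grep -E "magenta|green|orange|wrist|side|scene"
```

```text
t47.83 pos [0.6505 0.1523 0.1684] psi 87.0 q [0.23 0.52 0.19 1.24 0.01 1.85] F [ 5.9 18.9  0.2] open 0.0132 ff 43.6
t49.08 pos [0.6503 0.1513 0.2823] psi 86.8 q [ 0.23  0.49  0.44  1.51 -0.    1.85] F [-0.4  0.1  0.7] open 0.0849 ff 0.0
scene
magenta px [303 241] 829 ztop 0.042 all [ 4.61000e-01 -7.40000e-02  1.41660e+01  1.29529e+02  6.14340e+01] top [ 4.73000e-01 -7.00000e-02  1.48250e+01  1.04928e+02  6.09920e+01]
green px [464 255] 422 ztop 0.145 all [ 0.624  0.271 89.917 71.363 15.423] top [ 0.624  0.271 88.794 67.259 13.759]
orange px [410 264] 153 ztop 0.178 all [  0.594   0.167 -18.32  142.78   17.527] top [ 0.652  0.148 -9.203 15.622 12.618]
side
magenta px [360 272] 906 ztop 0.041 all [ 4.71000e-01 -6.90000e-02  1.32430e+01  1.00989e+02  6.83740e+01] top [ 4.71000e-01 -6.90000e-02  1.33940e+01  1.00688e+02  6.58830e+01]
orange px [251 251] 127 ztop 0.177 all [  0.648   0.149 -89.337  18.013  13.512] top [  0.648   0.15  -82.659  12.628  11.068]
wrist
magenta px [219 376] 1069 ztop 0.04 all [5.53000e-01 4.00000e-02 6.81170e+01 2.96787e+02 4.46790e+01] top [5.55000e-01 4.60000e-02 6.81170e+01 2.84404e+02 4.46790e+01]
green px [267  60] 2093 ztop 0.142 all [ 0.621  0.273 86.843 69.279 10.243] top [ 0.621  0.273 86.843 69.249 10.113]
orange px [318 240] 688 ztop 0.175 all [ 0.649  0.142 84.801 29.113 14.099] top [ 0.65   0.15  86.561 13.885 13.676]
```

View pics/wrist16.png

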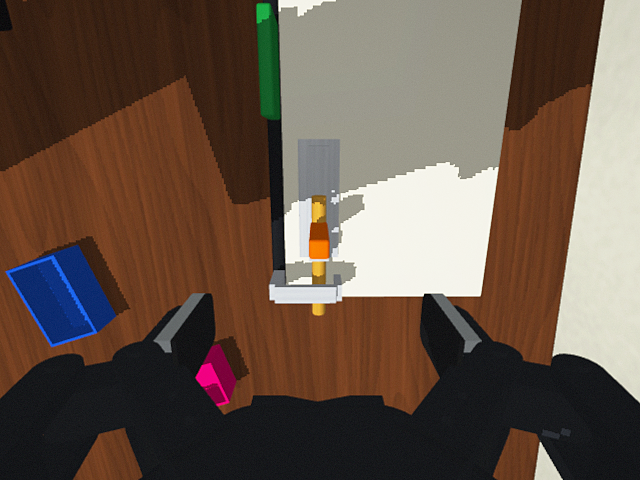

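The bolt now runs through the keeper (318,310), the knob is at its stop, and the drawer is still shut. No magenta toner appeared in any view, and the gripper is clear. I hand the job in.

```bash
python3 -c "
from cell import env
print(env.sign_off())"
```

```text
the job is handed in; nothing more can be done
None
```

The job is handed in, with no verdict returned: the cyan and yellow toners are in their own cases, flat in the drawer, which I pushed shut to its stop before sliding the bolt home into its keeper; no magenta toner was on the table, so its case stayed where it was.

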